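# Click the filter wheel round to the smoked filter

### The job

With a fingertip on the lugs of its edge, flick the filter wheel on the drawtube anticlockwise (seen from above), click by click, until the brass-rimmed smoked glass filter sits centred under the eyepiece ring and the wheel rests in its click there; do not click past it. Leave the eyepiece, the dust cap and the short barrel standing on the table undisturbed, and finish with the hand clear.

Things in the scene. Friction and masses are not known exactly. Their poses are not given: they have to be found in the camera images.
- wheel_hub (a point): Centre of the wheel, half-way up, 144 mm above the table. Level alloy disc, 116 mm diameter, 12 mm thick. On its edge 8 lugs, one each 45 degrees, 8 mm wide, 12 mm high, reaching 76 mm from the axis; gaps between them 36 mm wide at the disc, 50 at the ends, 18 mm deep, open above, below and outwards. Site x axis points level to the eyepiece ring, y left, z up, not turning with the wheel.
- wheel (a joint): Angle of the wheel (rad), growing anticlockwise seen from above; 0 with the filter under the ring. It rests in a spring click every 0.785 rad (8 a turn; no end stops) and starts resting 2 to 4 clicks below 0. About 3 N at the lugs carries it over the hump half-way between clicks; it then snaps on to the next rest and does not coast past it.
- filter_unit: Fixed carrier of the wheel on the upright black drawtube (36 mm diameter). Origin on the tube's axis at table level; x level, from the wheel's axis to the tube; z up. With the wheel at rest, lugs lie at 22.5, 67.5.. degrees from this x axis about the wheel's axis, gaps at 0, 45... Black disc, 48 mm radius, under the wheel. The side away from the tube (-x) is open, roughly facing the robot.
- filter (a point): Centre of the top of the smoked glass filter in the wheel: dark glass in a brass rim of 30 mm diameter, standing 5 mm above the wheel, 42 mm from the wheel's axis, in line with a gap between lugs. It turns with the wheel. The 7 other pockets are 23 mm black rounds, flush, without a rim.
- holder (a point): On the axis of the fixed eyepiece ring, 155 mm above the table, where the filter's top must come; 42 mm from the wheel's axis, above the drawtube. Aluminium ring 38 mm outside, 32 mm inside, 157 to 167 mm above the table, carried by a black post 44 mm from it on the side far from the wheel's axis (26 mm wide, top 165 mm above the table).
- vise: Small green vise clamped to the table's far edge that grips the upright black drawtube (36 mm diameter) below the wheel. Fixed. Origin at table level on the drawtube's axis; jaws 75 mm wide (y), up to 90 mm above the table, reaching 51 mm to either side in x.
- eyepiece: Bystander: rubber-armoured eyepiece standing upright, 58 mm diameter, 96 mm tall; origin at the centre of its underside. Loose.
- dust_cap: Bystander: flat brass dust cap, 52 mm diameter, 24 mm high with its small knob; origin at the centre of its underside. Loose.
- barlow: Bystander: short black barrel lens standing upright, 44 mm diameter, 57 mm tall, small brass screw at its side; origin at the centre of its underside. Loose.

How it is judged:
By the outcome, as a careful person would: the job done as asked, in the order asked, and still so for the second after the job is handed in, with the robot touching nothing.
It also fails if it takes over 64 s, if anything falls off the work surface, if the arm or the gripper's body presses on something with over 40 N, if the wrist force passes 120 N, or if a joint passes its speed limit or range.

### The arm

A 6-joint arm with a two-finger parallel gripper is mounted at the origin on the work surface. World frame = base frame: x ahead of the robot, y to its left, z up, the work surface at z = 0. Lengths are in m, angles in rad, forces in N, time in s.
With the tool pointing down it reaches from about 0.3 to 0.875 m from the base axis. Payload 6.4 kg.
Tool frame: the origin (TCP) lies at the very end of the fingers, on their centre line; the grasp point (between the pads) lies 19 mm behind it; z points along the fingers, y is the direction in which the jaws open and shut (so a half turn about z gives the same grasp; the last joint's range is limited). The gripper opens to 85 mm and grips with 20 to 120 N. Pads are 22 mm wide; open, the fingers measure 114 mm over their backs; the gripper's body (76 mm by 85 mm) begins 54 mm behind the grasp point. The pads swing forward as they close: fully open they stand 13 mm farther back than shut.
Start: joints at [1.045, 0.181, 1.607, -0, 1.354, -0.206], TCP at [0.181, 0.546, 0.231] pointing down, gripper open.
Joint ranges: [-2.99, 2.99], [-0.89, 2.07], [0.3, 2.58], [-1.14, 4.28], [0, 2.63], [-3.12, 3.12]. Speed limits (rad/s): [2.57, 2.57, 3.01, 3.14, 3.14, 3.14].

### API

Orientations are given as a unit quaternion [w, x, y, z].
In Python, from bench import telemetry, imaging, ctrl gives the robot as it stands.
- The arm moves only by the shell command python3 -m pendant 'ROWS' [OPENING]. ROWS is JSON, a list that holds one entry, the list of rows, each a list of 6 numbers: the shift along the tool's x, y, z in units of 200 mm (1.0 is 200 mm), then the turn, a rotation vector about the tool's x, y, z in units of pi rad (1.0 is pi rad). In form: [[[tx, ty, tz, rx, ry, rz], ...]]. A call has 1 to 12 rows; each row shifts and turns the pose as measured when the row begins, along the tool's axes as they then stand; what a row does not reach is not made up. A row lasts 1/8 s, in which the tool goes at most 62.5 mm and 10.7 degrees, less where a joint would pass 70% of its speed; a pose out of reach is approached as far as the arm can. A call with a number of a shift or a turn outside -1 to 1 is refused whole. A call with a gripper value outside its range is refused whole. OPENING is the closure, from 0 (fully open) to 1 (shut), set as the call begins (- or left out, the last holds). The fingers move at their own pace and stop on an object; the grip force is fixed at half the most. Time passes only in rows, so rows that do not move let the fingers close. It gives the time, the measured TCP pose, the force and the opening at its end, in the units of the state.
- telemetry.get_obs(): the state, without advancing time (a new reading comes with each control period).
- imaging.camera(name): name is "scene" or "top" or "wrist"; returns a dict with "pixels" (400x640x3 uint8, blue, green, red), "vfov" (degrees; the focal length in pixels is half the picture's height over the tangent of half this angle, whatever the lens; pixels are square), "cx", "cy" (the principal point, pixels), "R" (3x3) and "t" (3): a world point X has camera coordinates R X + t. Camera axes: x right, y down, z forward; pixel columns grow to the right and rows downward; lengths in m; the calibration is good to about 2 mm. A picture is of the moment at which its call begins. There is no depth.
- ctrl.hand_in(): hands the job in, once; it reports no verdict.
The state is a dict: "time_s": time; "q": joint angles; "dq": joint speeds; "joint_efforts": joint torques, N m; "eef_pos": TCP position; "eef_rot": TCP orientation; "wrist_force": force on the tool from outside, world axes, zero at the start; "torque": the same for the moment, N m; "opening": opening from 0.0 (shut) to 1.0 (fully open).
Only numpy, scipy, OpenCV 4.12 (cv2) and the standard library are available. Lean on these libraries where they do the work, as an engineer would, in place of code of your own. Each camera call takes 0.05 s, during which the arm holds its last target.

## Working session

There is one attempt and no reset: what is moved stays moved. The work goes in short steps, Python scripts to look and compute and a shell command to move; the robot and the scene stay as the last step left them, time stands still between calls to the robot, and variables do not carry over. Pictures are saved under pics/ and viewed, and the job is handed in when it is done.

```bash
mkdir -p pics; ls; python3 - <<'E'
from bench import telemetry, imaging
import cv2
print(telemetry.get_obs())
for n in ["scene","top","wrist"]:
    c=imaging.camera(n); cv2.imwrite(f"pics/{n}0.png",c["pixels"]); print(n,c["vfov"],c["cx"],c["cy"],c["R"],c["t"])
E
```

```text
pics
{'time_s': 0.0, 'q': array([ 1.04470794e+00,  1.81555404e-01,  1.60797687e+00,  2.11328036e-05,
        1.35378340e+00, -2.06340223e-01]), 'dq': array([-0.00130923,  0.00076575, -0.00130159, -0.00102538,  0.00062753,
        0.0009144 ]), 'joint_efforts': array([ 4.57511342e-04, -4.44861066e+01, -3.51344454e+01,  7.26764210e-05,
        8.99771199e-03,  2.21654324e-05]), 'eef_pos': array([0.18046455, 0.5453866 , 0.23039111]), 'eef_rot': array([-3.18125416e-04,  1.59196090e-01,  9.87246607e-01, -8.00690135e-04]), 'wrist_force': array([ 0.16946487,  0.40397477, -0.36298333]), 'torque': array([ 0.01363221, -0.02118109,  0.04122709]), 'opening': 1.0024239781370017}
scene 55.48855870610867 320.00728337540227 199.57568580801419 [[ 0.25851459  0.96573666  0.02286702]
 [ 0.5886529  -0.13871709 -0.79639521]
 [-0.76593601  0.21934052 -0.60434408]] [-0.12111596 -0.22545977  1.17024781]
top 45.73874511695523 323.79642201824333 197.85321480665894 [[ 0.01556322 -0.99984249 -0.00853085]
 [-0.99238133 -0.01440308 -0.12235952]
 [ 0.12221737  0.01037017 -0.99244918]] [-0.01562858  0.55010608  0.87403177]
wrist 68.78665692303566 321.56747431552867 196.93337348941594 [[ 3.14747284e-01  9.49175328e-01 -5.86441516e-04]
 [ 9.15475043e-01 -3.03408954e-01  2.64288578e-01]
 [ 2.50678266e-01 -8.37209845e-02 -9.64443468e-01]] [-0.57490859 -0.03294923  0.37845701]
```

View pics/scene0.png

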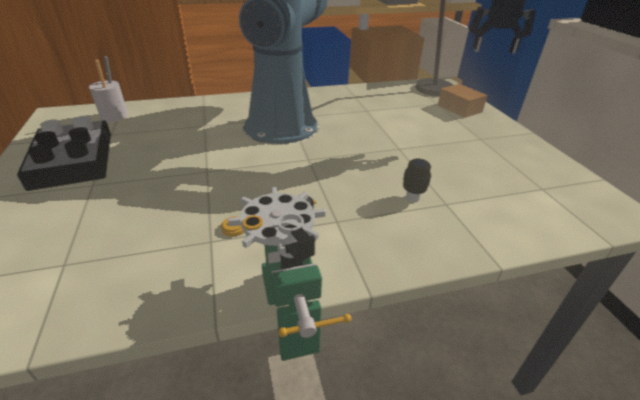

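View pics/top0.png

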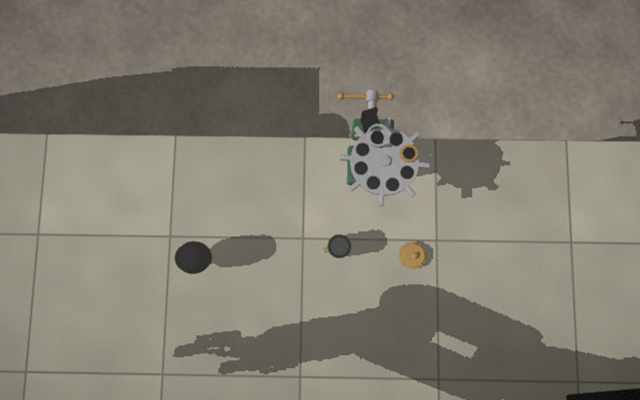

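```bash
cat > h.py <<'E'
import numpy as np, cv2
from bench import telemetry, imaging
def K(c):
    f=200/np.tan(np.radians(c["vfov"]/2)); return f
def back(c,u,v,z):
    f=K(c); d=np.array([(u-c["cx"])/f,(v-c["cy"])/f,1.]); R=np.array(c["R"]);t=np.array(c["t"])
    o=-R.T@t; w=R.T@d; return o+w*(z-o[2])/w[2]
def proj(c,X):
    f=K(c); p=np.array(c["R"])@X+c["t"]; return p[:2]/p[2]*f+[c["cx"],c["cy"]]
def crop(c,u0,v0,u1,v1,s,fn):
    cv2.imwrite(fn,cv2.resize(c["pixels"][v0:v1,u0:u1],None,fx=s,fy=s,interpolation=cv2.INTER_CUBIC))
E
python3 - <<'E'
from h import *
c=imaging.camera("top"); crop(c,325,80,445,210,4.6,"pics/t1.png")
E
```

```text
(no output)
```

View pics/t1.png

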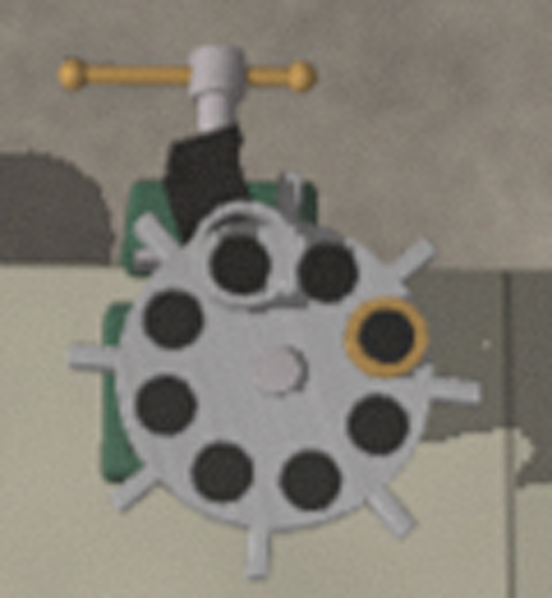

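```bash
python3 - <<'E'
from h import *
c=imaging.camera("top")
P=[(240,265),(327,272),(386,336),(378,425),(310,480),(222,471),(165,405),(173,319)]
W=np.array([back(c,325+u/4.6-.4,80+v/4.6-.4,.155 if i==2 else .150) for i,(u,v) in enumerate(P)])
h=W.mean(0); print(h)
for w in W: d=w-h; print(np.hypot(*d[:2])*1e3, np.degrees(np.arctan2(d[1],d[0])))
print('lugs')
for u,v in [(256,578),(70,355),(120,503),(408,530),(480,392),(430,245),(143,218)]:
    d=back(c,325+u/4.6-.4,80+v/4.6-.4,.146)-h; print(np.hypot(*d[:2])*1e3, np.degrees(np.arctan2(d[1],d[0])))
for n,u,v,z in [("eye",193,257,.096),("cap",412,255,.015),("bar",339,246,.057)]:
    print(n,back(c,u,v,z))
E
```

```text
[ 0.60091231 -0.10939696  0.150625  ]
41.75012619600851 17.836789586200887
42.147017155210705 -27.05011042710844
41.805375745727424 -72.28228514145255
42.20866993866986 -117.15949396288951
41.88124208888749 -162.24700391106555
41.70516986683763 152.6185348763424
42.08297373887896 107.92062666580814
41.92463197884513 62.84705875278385
lugs
75.81328350674117 175.1925661754017
75.07490575714014 85.4055417424622
74.21437754363794 131.0557818190612
75.22385602765503 -139.45824657085487
75.8568778843362 -94.3381081813525
75.97157880204757 -49.55516264331479
75.61927362956334 39.753643612661264
eye [0.4344467  0.22043845 0.096     ]
cap [ 0.44436092 -0.17844129  0.015     ]
bar [ 0.45850264 -0.03697989  0.057     ]
```

```bash
python3 -m pendant '[[[0,0,0,0,0,0.055],[0,0,0,0,0,0.055],[0,0,0,0,0,0.055],[0,0,0,0,0,0.055],[0,0,0,0,0,0.055],[0,0,0,0,0,0.055],[0,0,0,0,0,0.055],[0,0,0,0,0,0.055],[0,0,0,0,0,0.055],[0,0,0,0,0,0.055]]]' 1
cat >> h.py <<'E'
from scipy.spatial.transform import Rotation as Ro
HUB=np.array([.601,-.1095,.144])
def rel(target=None, xaz=None):
    o=telemetry.get_obs(); p=o["eef_pos"]; q=o["eef_rot"]; R=Ro.from_quat([q[1],q[2],q[3],q[0]]).as_matrix()
    d=p-HUB
    print("t",o["time_s"],"pos",p.round(4),"r",np.hypot(d[0],d[1]).round(4),"az",np.degrees(np.arctan2(d[1],d[0])).round(2)%360,"xaz",np.degrees(np.arctan2(R[1,0],R[0,0])).round(2),"tilt z",R[:,2].round(4),"F",o["wrist_force"].round(2),"q",o["q"].round(2))
    if target is not None: print("shift units", (R.T@(np.array(target)-p)/.2).round(4))
def pol(r,a,z): a=np.radians(a); return HUB*[1,1,0]+np.array([r*np.cos(a),r*np.sin(a),z])
E
python3 - <<'E'
from h import *
rel(pol(.12,152.8,.231))
c=imaging.camera("wrist"); cv2.imwrite("pics/w1.png",c["pixels"])
E
```

```text
time_s: 1.5
eef_pos: [0.18, 0.5446, 0.229]
eef_rot: [0.001, 0.868, 0.496, -0.002]
wrist_force: [0.3, -0.3, 0.3]
opening: -0.002
t 1.5 pos [0.18   0.5446 0.229 ] r 0.7778 az 122.76 xaz 59.43 tilt z [-0.0022 -0.0038 -1.    ] F [ 0.32 -0.29  0.33] q [ 1.04  0.18  1.61 -0.    1.35  1.58]
shift units [-1.7808e+00  2.8765e+00 -1.9000e-03]
```

View pics/w1.png

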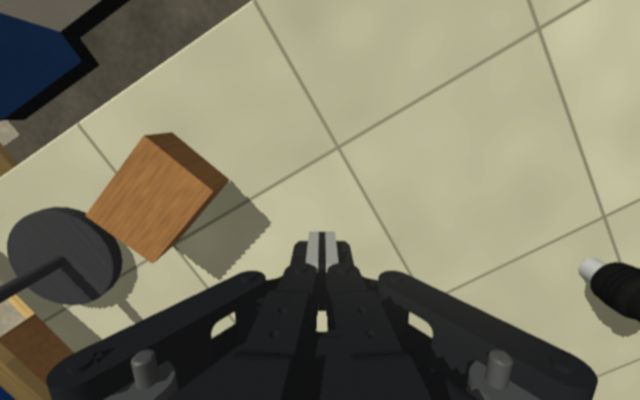

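```bash
python3 -m pendant '[[[-0.15,0.24,0,0,0,0],[-0.15,0.24,0,0,0,0],[-0.15,0.24,0,0,0,0],[-0.15,0.24,0,0,0,0],[-0.15,0.24,0,0,0,0],[-0.15,0.24,0,0,0,0],[-0.15,0.24,0,0,0,0],[-0.15,0.24,0,0,0,0],[-0.15,0.24,0,0,0,0],[-0.15,0.24,0,0,0,0],[-0.15,0.24,0,0,0,0]]]' 1
python3 -c "
from h import *
rel(pol(.12,152.8,.231))"
```

```text
time_s: 2.92
eef_pos: [0.4795, -0.019, 0.2321]
eef_rot: [0.002, 0.86, 0.51, 0.002]
wrist_force: [0.2, 0.1, 0.2]
opening: -0.003
t 2.925 pos [ 0.4795 -0.019   0.2321] r 0.1515 az 143.33 xaz 61.35 tilt z [ 0.0057 -0.002  -1.    ] F [0.19 0.05 0.21] q [-0.29 -0.04  1.84 -0.    1.34  0.21]
shift units [-0.1209  0.1503  0.0063]
```

```bash
python3 -m pendant '[[[-0.12,0.15,0,0,0,-0.008],[0,0,0,0,0,0],[0,0,0.15,0,0,0],[0,0,0.15,0,0,0],[0,0,0.15,0,0,0],[0,0,0,0,0,0]]]' 1
python3 - <<'E'
from h import *
rel(pol(.12,152.8,.136))
rel(pol(.075,152.8,.136))
c=imaging.camera("top"); crop(c,290,80,460,210,4.5,"pics/t2.png")
E
```

```text
time_s: 3.68
eef_pos: [0.4954, -0.0566, 0.1405]
eef_rot: [0.002, 0.851, 0.525, 0.002]
wrist_force: [0.3, -0.3, -0.3]
opening: -0.004
t 3.675 pos [ 0.4954 -0.0566  0.1405] r 0.1181 az 153.41 xaz 63.3 tilt z [ 0.0064 -0.0013 -1.    ] F [ 0.35 -0.32 -0.34] q [-0.35  0.11  1.88  0.    1.14  0.11]
shift units [ 0.0063 -0.0097  0.0225]
t 3.675 pos [ 0.4954 -0.0566  0.1405] r 0.1181 az 153.41 xaz 63.3 tilt z [ 0.0064 -0.0013 -1.    ] F [ 0.35 -0.32 -0.34] q [-0.35  0.11  1.88  0.    1.14  0.11]
shift units [0.0044 0.2153 0.0239]
```

View pics/t2.png

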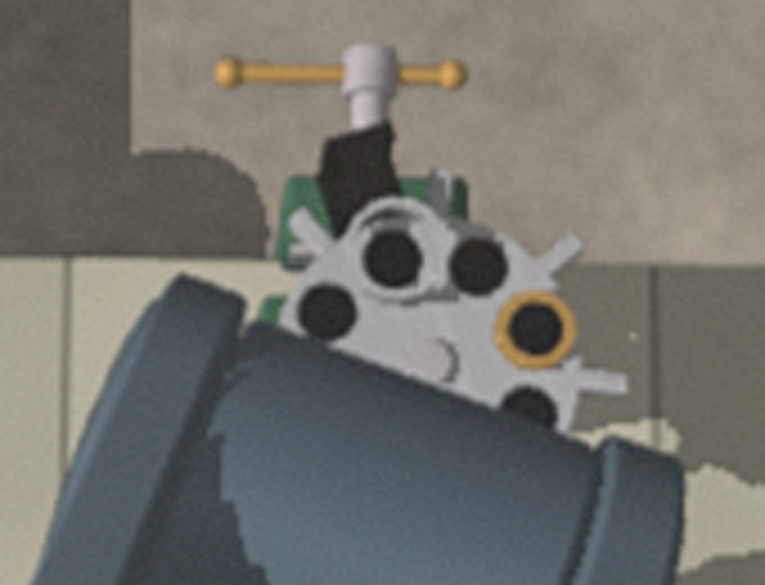

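```bash
python3 -m pendant '[[[0,0.07,0.01,0,0,0],[0,0.07,0.01,0,0,0],[0,0.07,0,0,0,0],[0,0,0,0,0,0]]]' 1
python3 - <<'E'
from h import *
rel(pol(.075,152.8,.136))
for n in ["wrist","scene"]:
    c=imaging.camera(n); cv2.imwrite(f"pics/{n}2.png",c["pixels"])
    if n=="scene": crop(c,200,140,360,260,5,"pics/scene2.png")
E
```

```text
time_s: 4.22
eef_pos: [0.5404, -0.078, 0.1433]
eef_rot: [0.007, 0.851, 0.525, 0.006]
wrist_force: [0.2, -0.3, 2.5]
opening: -0.0
t 4.225 pos [ 0.5404 -0.078   0.1433] r 0.0683 az 152.51 xaz 63.4 tilt z [ 0.0174 -0.0054 -0.9998] F [ 0.22 -0.32  2.46] q [-0.36  0.2   1.77  0.    1.15  0.1 ]
shift units [-0.0015 -0.0343  0.036 ]
```

View pics/wrist2.png

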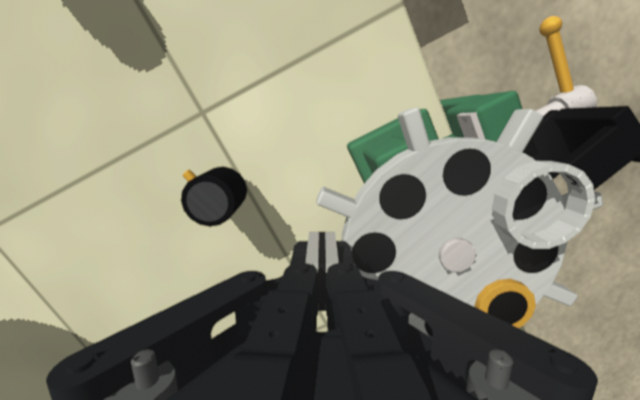

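View pics/scene2.png

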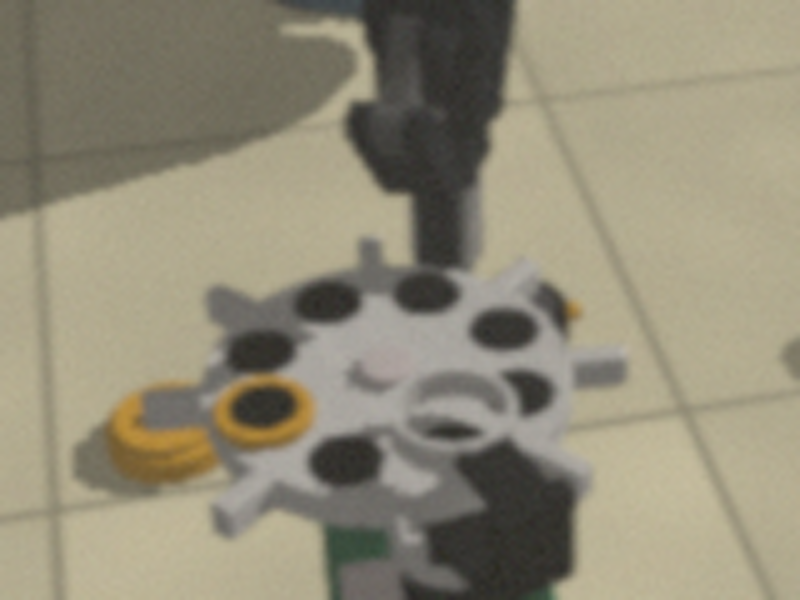

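```bash
python3 -m pendant '[[[0,-0.035,0,0,0,0],[0,0,0,0,0,0]]]' 1
python3 -c "
from h import *
rel(pol(.075,152.8,.136))"
```

```text
time_s: 4.58
eef_pos: [0.5322, -0.0738, 0.1425]
eef_rot: [0.006, 0.851, 0.526, 0.006]
wrist_force: [0.3, 0.9, 0.7]
opening: -0.002
t 4.575 pos [ 0.5322 -0.0738  0.1425] r 0.0775 az 152.58 xaz 63.41 tilt z [ 0.0161 -0.0047 -0.9999] F [0.32 0.94 0.7 ] q [-0.36  0.18  1.79  0.    1.15  0.1 ]
shift units [-0.0017  0.0121  0.0326]
```

```bash
python3 -m pendant '[[[0,0.004,0.02,0.005,0,0],[0,0.004,0.015,0,0,0],[0,0,0,0,0,0]]]' 1
python3 -c "
from h import *
rel(pol(.075,152.8,.136))"
```

```text
time_s: 4.95
eef_pos: [0.533, -0.0742, 0.1346]
eef_rot: [-0.001, 0.851, 0.526, 0.001]
wrist_force: [0.1, 0.6, 1.4]
opening: -0.001
t 4.95 pos [ 0.533  -0.0742  0.1346] r 0.0766 az 152.53 xaz 63.42 tilt z [ 0.      0.0032 -1.    ] F [0.06 0.62 1.44] q [-0.36  0.21  1.78  0.    1.15  0.1 ]
shift units [-0.0019  0.0081 -0.0071]
```

```bash
python3 -m pendant '[[[-0.049,0.005,0,0,0,-0.042],[-0.049,0.004,0,0,0,-0.042],[-0.049,0.004,0,0,0,-0.042],[-0.049,0.004,0,0,0,-0.042],[0,0,0,0,0,0]]]' 1
python3 - <<'E'
from h import *
rel(pol(.075,197.8,.136))
c=imaging.camera("scene"); crop(c,200,140,360,260,5,"pics/s3.png")
E
```

```text
time_s: 5.58
eef_pos: [0.5251, -0.1099, 0.1336]
eef_rot: [-0.004, 0.678, 0.735, 0.003]
wrist_force: [-0.2, -0.0, 0.3]
opening: -0.001
t 5.575 pos [ 0.5251 -0.1099  0.1336] r 0.0759 az 180.29 xaz 94.59 tilt z [-0.003   0.0097 -0.9999] F [-0.18 -0.05  0.32] q [-0.43  0.21  1.78  0.01  1.15 -0.52]
shift units [-0.114   0.0132 -0.0134]
```

View pics/s3.png

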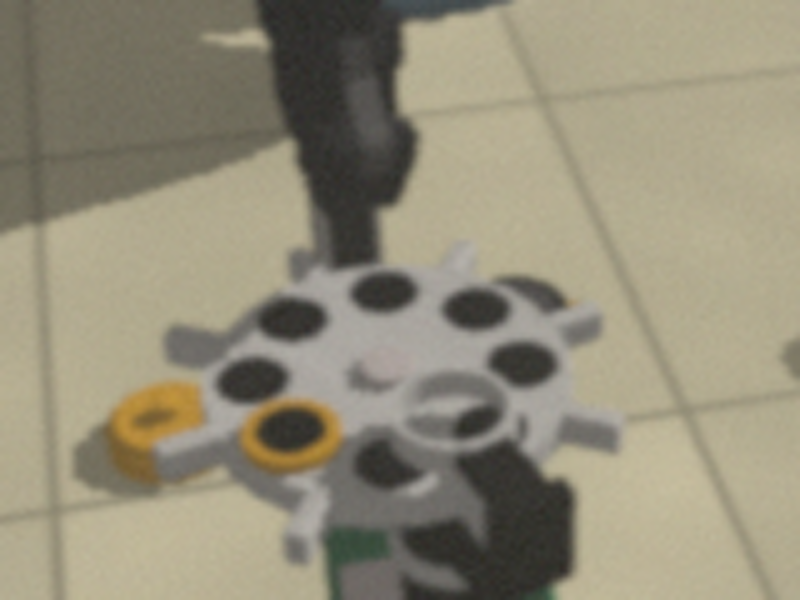

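```bash
python3 -m pendant '[[[-0.057,0.006,-0.005,0,0,-0.037],[-0.055,0.005,0,0,0,-0.037],[0,0,0,0,0,0],[0,0,0,0,0,0]]]' 1
python3 - <<'E'
from h import *
rel(pol(.075,197.8,.136))
c=imaging.camera("scene"); crop(c,200,140,360,260,5,"pics/s4.png")
E
```

```text
time_s: 6.12
eef_pos: [0.5295, -0.1296, 0.1334]
eef_rot: [-0.006, 0.591, 0.807, 0.003]
wrist_force: [0.6, -0.1, 0.4]
opening: 0.002
t 6.125 pos [ 0.5295 -0.1296  0.1334] r 0.0743 az 195.71 xaz 107.57 tilt z [-0.0055  0.0118 -0.9999] F [ 0.65 -0.08  0.44] q [-0.46  0.23  1.76  0.01  1.16 -0.77]
shift units [-0.0134 -0.0038 -0.013 ]
```

View pics/s4.png

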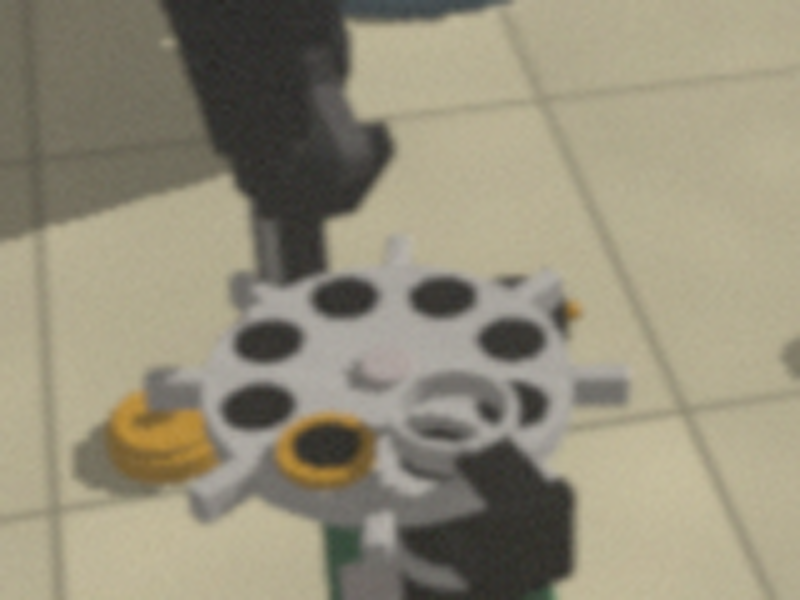

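```bash
cat >> h.py <<'E'
def wheel_angle(rest=17.8):
    # brass blob in scene cam, back-projected to filter top z
    c=imaging.camera("scene"); best=None
    hsv=cv2.cvtColor(c["pixels"],cv2.COLOR_BGR2HSV)
    m=cv2.inRange(hsv,(12,110,90),(30,255,255))
    # score: projected rim overlap over angle
    sc=[]
    for a in np.arange(-90,91,.5):
        cen=pol(.042,rest+a,.155); s=0
        for r in (.0125,.014):
            for k in np.radians(np.arange(0,360,10)):
                u,v=proj(c,cen+[r*np.cos(k),r*np.sin(k),0]).round().astype(int); s+=m[v,u]>0
        sc.append((s,a))
    mx=max(s for s,_ in sc); print("brass fit",mx,"/72 at",[a for s,a in sc if s>=mx-1])
E
python3 -c "
from h import *
rel(); wheel_angle(); rel()"
```

```text
t 6.175 pos [ 0.5295 -0.1296  0.1335] r 0.0743 az 195.71 xaz 107.6 tilt z [-0.0054  0.0117 -0.9999] F [1.13 0.15 0.49] q [-0.46  0.23  1.76  0.01  1.16 -0.77]
brass fit 67 /72 at [np.float64(-52.5), np.float64(-52.0), np.float64(-51.5), np.float64(-51.0)]
t 6.225 pos [ 0.5295 -0.1296  0.1335] r 0.0743 az 195.71 xaz 107.65 tilt z [-0.0054  0.0117 -0.9999] F [ 0.23  0.59 -0.18] q [-0.46  0.23  1.76  0.01  1.16 -0.77]
```

```bash
python3 -m pendant '[[[0,0,0,0,0,0],[0,0,0,0,0,0]]]' 1
python3 - <<'E'
from h import *
wheel_angle(); rel(pol(.075,197.8,.136))
c=imaging.camera("scene"); 
img=cv2.resize(c["pixels"][140:260,200:360],None,fx=5,fy=5,interpolation=cv2.INTER_CUBIC)
def d(X,col):
    u,v=proj(c,X); cv2.circle(img,(int((u-200+.5)*5),int((v-140+.5)*5)),3,col,-1)
for k in range(8): d(pol(.042,17.8+45*k,.150),(0,0,255)); d(pol(.076,40.3+45*k,.150),(255,0,0))
cv2.imwrite("pics/s5.png",img)
w=imaging.camera("wrist"); cv2.imwrite("pics/w5.png",w["pixels"])
E
```

```text
time_s: 6.48
eef_pos: [0.5295, -0.1291, 0.1336]
eef_rot: [-0.006, 0.591, 0.807, 0.003]
wrist_force: [-0.4, -0.0, 0.1]
opening: 0.001
brass fit 66 /72 at [np.float64(-52.5), np.float64(-52.0), np.float64(-51.5), np.float64(-51.0)]
t 6.525 pos [ 0.5295 -0.1291  0.1336] r 0.0741 az 195.35 xaz 107.59 tilt z [-0.0053  0.0117 -0.9999] F [-0.25 -0.16  0.19] q [-0.46  0.23  1.76  0.01  1.16 -0.77]
shift units [-0.0157 -0.0046 -0.0123]
```

View pics/s5.png

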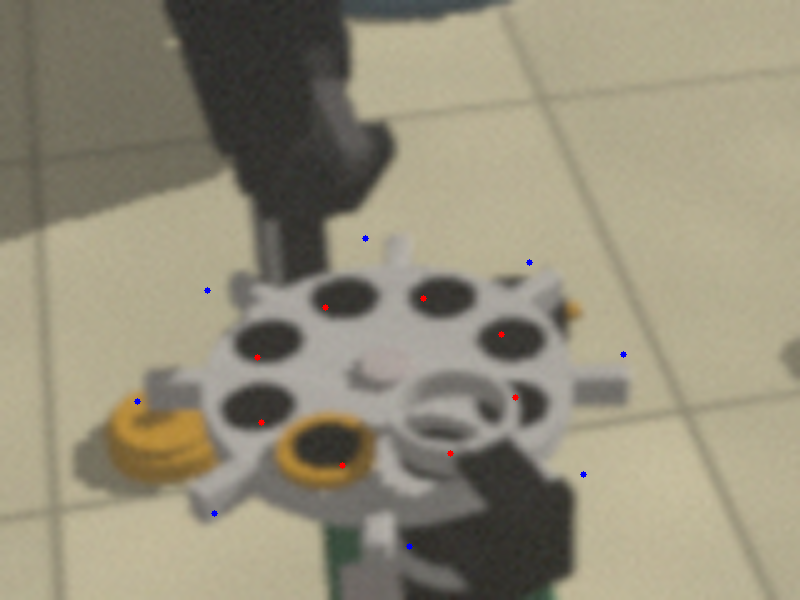

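View pics/w5.png

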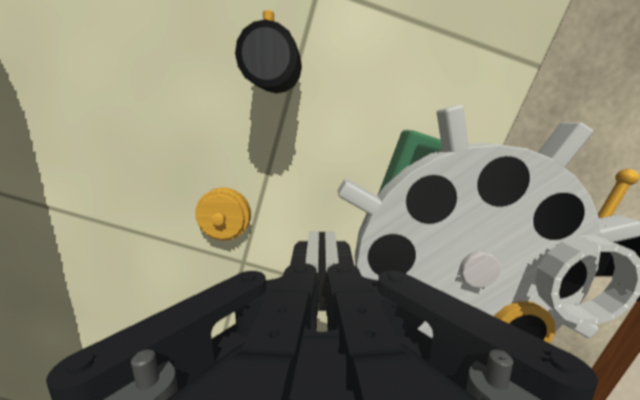

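```bash
python3 -m pendant '[[[0,-0.03,0,0,0,0],[0,-0.02,0,0,0,0],[0,0,0,0,0,0]]]' 1
python3 - <<'E'
from h import *
wheel_angle(); rel(pol(.075,197.8,.136))
E
```

```text
time_s: 7.0
eef_pos: [0.5191, -0.1325, 0.1335]
eef_rot: [-0.006, 0.591, 0.807, 0.003]
wrist_force: [-1.0, 0.3, -0.5]
opening: 0.001
brass fit 67 /72 at [np.float64(-52.5), np.float64(-52.0), np.float64(-51.5), np.float64(-51.0)]
t 7.05 pos [ 0.5193 -0.1325  0.1336] r 0.0849 az 195.73 xaz 107.58 tilt z [-0.0053  0.0116 -0.9999] F [ 0.3  -0.18 -0.51] q [-0.48  0.21  1.78  0.01  1.16 -0.79]
shift units [-0.015   0.0493 -0.0124]
```

```bash
python3 - <<'E'
from h import *
import h
real=imaging.camera
c0=real("scene"); p=cv2.imread("pics/scene0.png")
h.imaging.camera=lambda n: dict(c0,pixels=p)
h.wheel_angle() if False else None
hsv=cv2.cvtColor(p,cv2.COLOR_BGR2HSV); m=cv2.inRange(hsv,(12,110,90),(30,255,255))
sc=[]
for a in np.arange(-120,-60,.5):
    cen=pol(.042,17.8+a,.155); s=0
    for r in (.0125,.014):
        for k in np.radians(np.arange(0,360,10)):
            u,v=proj(c0,cen+[r*np.cos(k),r*np.sin(k),0]).round().astype(int); s+=m[v,u]>0
    sc.append((s,a))
mx=max(s for s,_ in sc); print(mx,[a for s,a in sc if s>=mx-1])
h.imaging.camera=real
c=imaging.camera("top"); crop(c,290,80,460,210,4.5,"pics/t6.png")
E
```

```text
71 [np.float64(-88.0), np.float64(-87.5)]
```

View pics/t6.png

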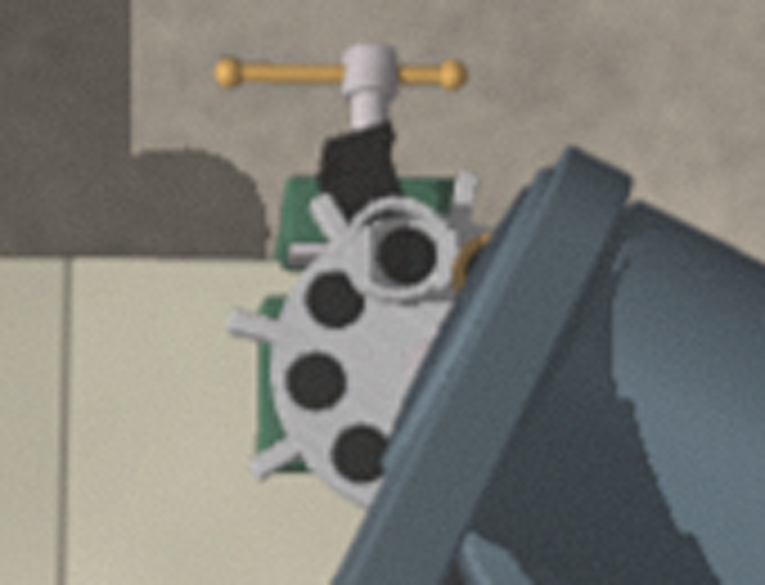

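```bash
python3 -m pendant '[[[0,-0.06,0,0,0,0],[0,-0.06,0,0,0,0],[0,0,0,0,0,0]]]' 1
python3 - <<'E'
from h import *
wheel_angle(); rel(pol(.075,197.8,.136))
c=imaging.camera("scene"); crop(c,200,100,360,220,5,"pics/s7.png")
E
```

```text
time_s: 7.52
eef_pos: [0.4947, -0.1401, 0.1335]
eef_rot: [-0.006, 0.591, 0.807, 0.003]
wrist_force: [-0.3, -0.2, -0.1]
opening: -0.001
brass fit 67 /72 at [np.float64(-52.5), np.float64(-52.0), np.float64(-51.5), np.float64(-51.0)]
t 7.575 pos [ 0.4952 -0.1401  0.1336] r 0.1102 az 196.12 xaz 107.61 tilt z [-0.0054  0.0116 -0.9999] F [-0.52  0.35 -0.32] q [-0.51  0.17  1.84  0.01  1.15 -0.82]
shift units [-0.0154  0.1756 -0.0127]
```

View pics/s7.png

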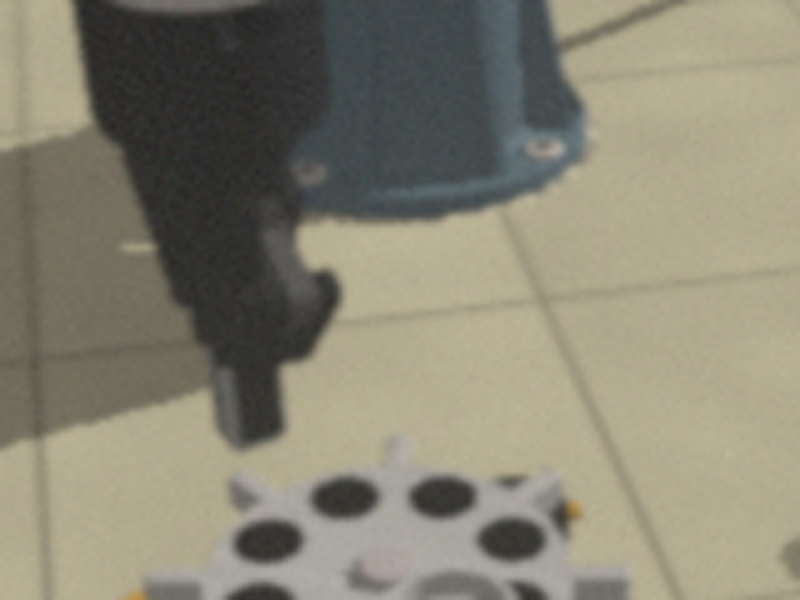

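```bash
python3 - <<'E'
from h import *
c=imaging.camera("top"); crop(c,355,100,415,150,12,"pics/t8.png")
img=cv2.imread("pics/t8.png")
for a,col in ((8,(255,0,0)),(13,(0,255,0)),(18,(0,0,255))):
    for z,r in ((.167,.019),):
        cen=pol(.042,a,z)
        pts=np.array([ (proj(c,cen+[r*np.cos(k),r*np.sin(k),0])-[355,100]+.5)*12 for k in np.linspace(0,6.28,60)]).astype(int)
        cv2.polylines(img,[pts],True,col,1)
cv2.imwrite("pics/t8.png",img)
E
```

```text
(no output)
```

View pics/t8.png

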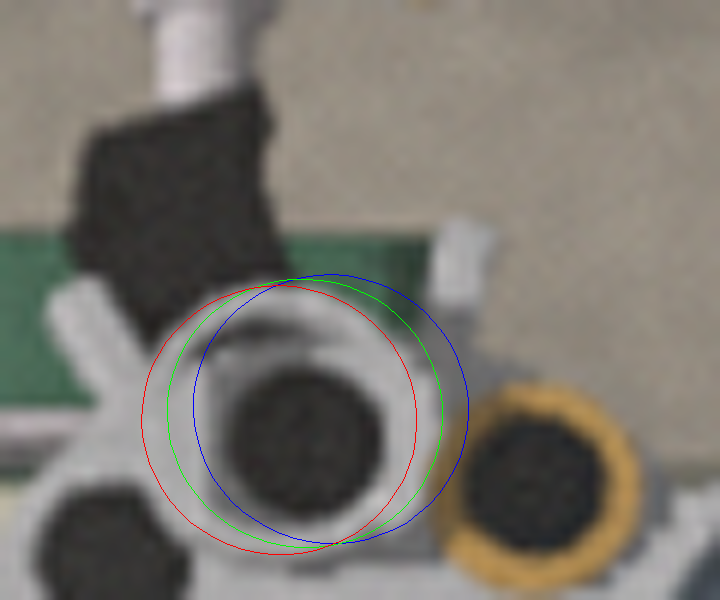

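```bash
python3 - <<'E'
from h import *
c=imaging.camera("top")
h=np.array([.60091,-.1094])
def az(n,u,v,z):
    p=back(c,355+u/12-.5,100+v/12-.5,z)[:2]-h; print(n,np.hypot(*p)*1e3,np.degrees(np.arctan2(p[1],p[0])))
az("ring",295,422,.165); az("ring",293,418,.167)
az("pocket",305,440,.150); az("pk2",113,555,.150); az("filter",537,490,.155)
for n,p in dict(a=(90,130),b=(258,85),c=(285,270),d=(150,340)).items():
    q=back(c,355+p[0]/12-.5,100+p[1]/12-.5,.165); print(n,q)
E
```

```text
ring 41.61574838434052 14.605523612061734
ring 41.77827660148338 15.242885278228599
pocket 42.289429342158165 10.188577404887212
pk2 42.386759121977654 54.37967662673458
filter 41.532295572205996 -36.01244669754041
a [ 0.68248874 -0.07031341  0.165     ]
b [ 0.68926078 -0.09368835  0.165     ]
c [ 0.66278969 -0.09749032  0.165     ]
d [ 0.65256468 -0.07880073  0.165     ]
```

```bash
python3 -m pendant '[[[0,0.055,-0.005,0,-0.004,0],[0,0.055,-0.005,0,0,0],[0,0.055,0,0,0,0],[0,0,0,0,0,0]]]' 1
python3 - <<'E'
from h import *
rel(pol(.077,197,.136));wheel_angle()
E
```

```text
time_s: 8.22
eef_pos: [0.5309, -0.1289, 0.136]
eef_rot: [0.001, 0.59, 0.808, -0.001]
wrist_force: [-0.3, -0.6, -0.0]
opening: -0.002
t 8.225 pos [ 0.5309 -0.1289  0.136 ] r 0.0727 az 195.45 xaz 107.71 tilt z [ 3.0e-04 -1.7e-03 -1.0e+00] F [-0.3  -0.56 -0.03] q [-0.45  0.22  1.76 -0.    1.15 -0.76]
shift units [-0.0096 -0.0216 -0.0001]
brass fit 67 /72 at [np.float64(-52.5), np.float64(-52.0), np.float64(-51.5), np.float64(-51.0)]
```

```bash
python3 -m pendant '[[[-0.02,-0.02,0,0,0,-0.02],[-0.052,0.003,0,0,0,-0.044],[-0.052,0.003,0,0,0,-0.044],[-0.052,0.003,0,0,0,-0.044],[0,0,0,0,0,0]]]' 1
python3 - <<'E'
from h import *
rel(pol(.077,240,.136));wheel_angle()
c=imaging.camera("scene"); crop(c,200,140,360,260,5,"pics/s9.png")
E
```

```text
time_s: 8.9
eef_pos: [0.5416, -0.1586, 0.1343]
eef_rot: [-0.004, 0.376, 0.927, -0.0]
wrist_force: [0.1, 0.5, 0.0]
opening: -0.003
t 8.9 pos [ 0.5416 -0.1586  0.1343] r 0.0771 az 219.59 xaz 135.88 tilt z [-0.008  0.003 -1.   ] F [0.14 0.54 0.01] q [-0.49  0.27  1.71 -0.    1.17 -1.29]
shift units [-0.1361  0.0098 -0.0094]
brass fit 44 /72 at [np.float64(-32.0), np.float64(-31.5), np.float64(-31.0), np.float64(-30.5)]
```

View pics/s9.png

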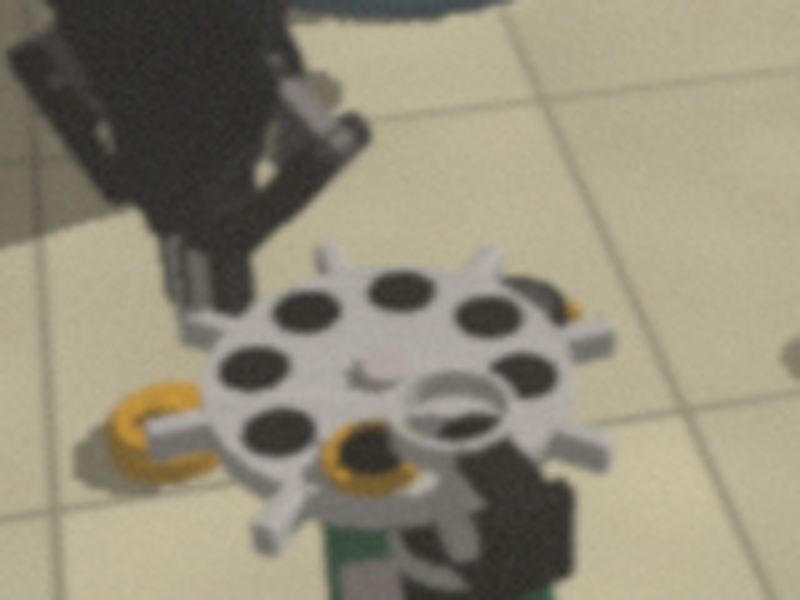

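```bash
python3 -m pendant '[[[-0.05,0.008,-0.005,0,0,-0.03],[-0.05,0.004,0,0,0,-0.042],[0,0,0,0,0,0]]]' 1
python3 - <<'E'
from h import *
rel(pol(.077,240,.136));wheel_angle()
c=imaging.camera("scene"); crop(c,200,140,360,260,5,"pics/s10.png")
E
```

```text
time_s: 9.38
eef_pos: [0.5551, -0.1683, 0.1337]
eef_rot: [-0.007, 0.27, 0.963, 0.0]
wrist_force: [0.4, -0.6, 0.5]
opening: -0.006
t 9.375 pos [ 0.5551 -0.1683  0.1337] r 0.0746 az 232.03 xaz 148.7 tilt z [-0.0142  0.0049 -0.9999] F [ 0.44 -0.62  0.49] q [-0.5   0.31  1.66 -0.    1.19 -1.52]
shift units [-0.0519 -0.0145 -0.0121]
brass fit 44 /72 at [np.float64(-16.0)]
```

View pics/s10.png

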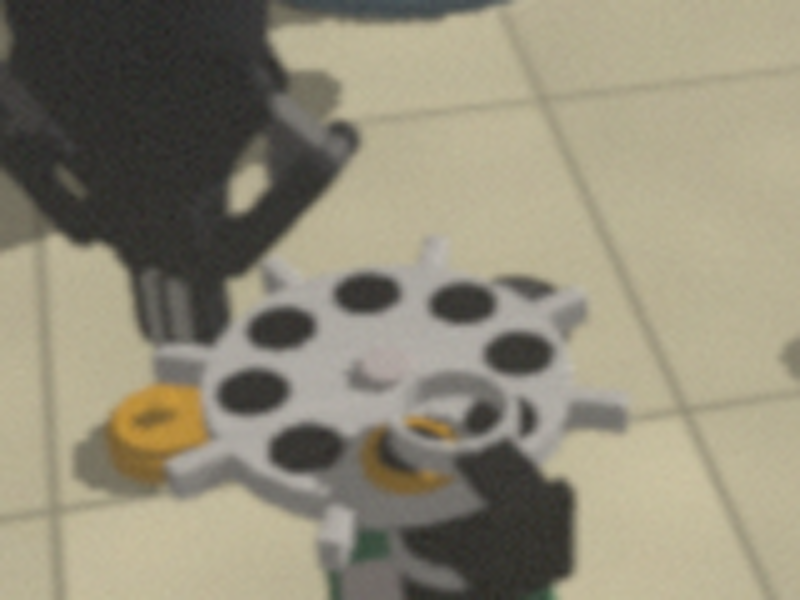

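```bash
cat >> h.py <<'E'
def wheel_mod(n="scene",ks=range(8),fn=None):
    # phase of pockets (mod 45): min grey in r<11mm minus grey of rim at 14mm, pockets on unobstructed az
    c=imaging.camera(n) if fn is None else dict(imaging.camera(n),pixels=cv2.imread(fn))
    g=cv2.GaussianBlur(cv2.cvtColor(c["pixels"],cv2.COLOR_BGR2GRAY).astype(np.float32),(0,0),.7); sc=[]
    for a in np.arange(-5,40,.5):
        s=0
        for k in ks:
            cen=pol(.042,a+45*k,.150)
            for r,w in ((0,-1),(.005,-1),(.0095,-1),(.014,2.)):
                P=np.array([proj(c,cen+[r*np.cos(t),r*np.sin(t),0]) for t in np.radians(np.arange(0,360,20))],np.float32)
                s+=w*cv2.remap(g,P[None,:,0],P[None,:,1],cv2.INTER_LINEAR).mean()
        sc.append((s,a))
    return max(sc)
E
python3 - <<'E'
from h import *
print(wheel_mod("scene",[2,3,4,5]))
print(wheel_mod("scene",[2,3,4,5],"pics/scene0.png"))
print(wheel_mod("top",range(8),"pics/top0.png"))
E
```

```text
(np.float32(370.45667), np.float64(-0.5))
(np.float32(361.93805), np.float64(16.5))
(np.float32(1009.9243), np.float64(18.0))
```

```bash
python3 -m pendant '[[[0,-0.01,0,0,0,0],[0,0,0,0,0,0],[0,0,0,0,0,0]]]' 1
python3 - <<'E'
from h import *
print(wheel_mod("scene",[2,3,4,5]));rel()
c=imaging.camera("scene"); crop(c,200,140,360,260,5,"pics/s11.png")
E
```

```text
time_s: 10.0
eef_pos: [0.5537, -0.1696, 0.1341]
eef_rot: [-0.007, 0.27, 0.963, 0.0]
wrist_force: [-0.1, 0.3, 0.0]
opening: -0.002
(np.float32(368.1673), np.float64(-0.5))
t 10.05 pos [ 0.5537 -0.1696  0.1341] r 0.0765 az 231.8 xaz 148.67 tilt z [-0.0138  0.0048 -0.9999] F [-0.76  0.33 -0.23] q [-0.5   0.3   1.67 -0.    1.19 -1.52]
```

View pics/s11.png

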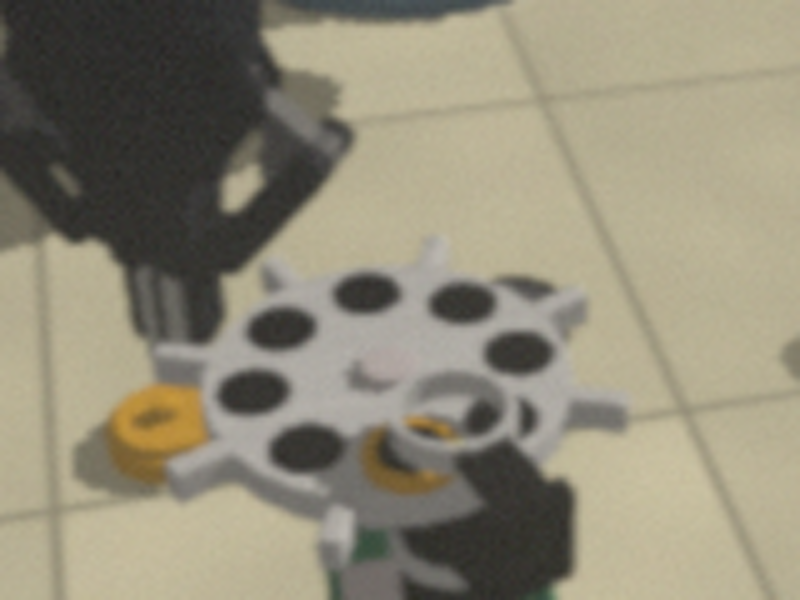

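```bash
python3 -m pendant '[[[0,0,0,0,-0.0045,0],[0,0,0,0,0,0]]]' 1
python3 - <<'E'
from h import *
rel(pol(.077,240,.136)); rel(pol(.077,246,.136)); print(wheel_mod("scene",[2,3,4,5]))
E
```

```text
time_s: 10.35
eef_pos: [0.5537, -0.1696, 0.134]
eef_rot: [-0.0, 0.27, 0.963, -0.002]
wrist_force: [0.6, 1.2, -0.6]
opening: -0.0
t 10.35 pos [ 0.5537 -0.1696  0.134 ] r 0.0765 az 231.77 xaz 148.67 tilt z [-0.001 -0.003 -1.   ] F [ 0.62  1.16 -0.62] q [-0.5   0.29  1.68 -0.    1.17 -1.52]
shift units [-0.0548 -0.0054 -0.0098]
t 10.35 pos [ 0.5537 -0.1696  0.134 ] r 0.0765 az 231.77 xaz 148.67 tilt z [-0.001 -0.003 -1.   ] F [ 0.62  1.16 -0.62] q [-0.5   0.29  1.68 -0.    1.17 -1.52]
shift units [-0.095  -0.0023 -0.0098]
(np.float32(371.0379), np.float64(-0.5))
```

```bash
python3 -m pendant '[[[-0.03,-0.003,-0.005,0,0,-0.01],[-0.025,0,0,0,0,-0.01],[0,0,0,0,0,0],[0,0,0,0,0,0]]]' 1
python3 - <<'E'
from h import *
rel(pol(.077,246,.136)); print(wheel_mod("scene",[2,3,4,5]))
c=imaging.camera("scene"); crop(c,200,140,360,260,5,"pics/s12.png")
E
```

```text
time_s: 10.9
eef_pos: [0.5638, -0.1763, 0.1351]
eef_rot: [-0.0, 0.237, 0.971, -0.002]
wrist_force: [0.2, 0.5, 0.2]
opening: 0.002
t 10.9 pos [ 0.5638 -0.1763  0.1351] r 0.0765 az 240.91 xaz 152.54 tilt z [-9.e-04 -3.e-03 -1.e+00] F [0.18 0.49 0.16] q [-0.5   0.32  1.65 -0.    1.18 -1.59]
shift units [-0.0341 -0.0021 -0.0043]
(np.float32(383.90778), np.float64(9.5))
```

View pics/s12.png

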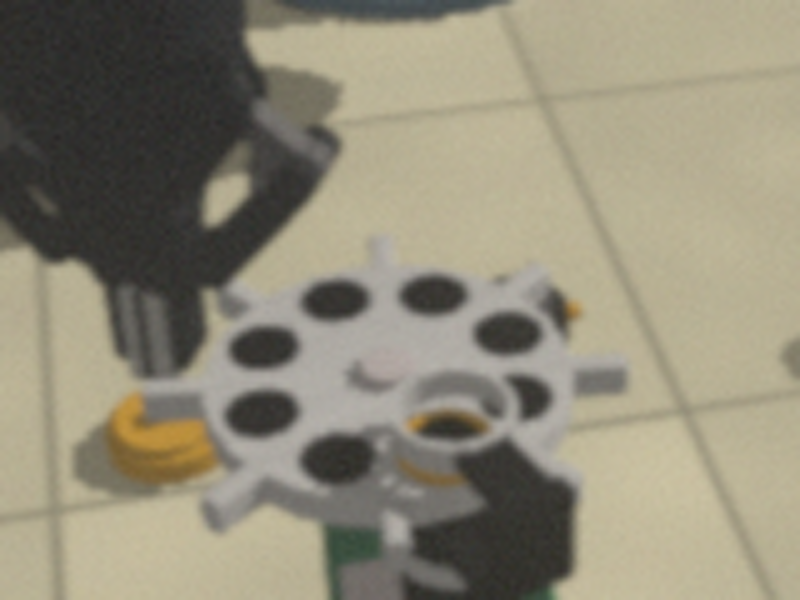

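```bash
python3 -m pendant '[[[-0.02,0,0,0,0,-0.01],[0,0,0,0,0,0],[0,0,0,0,0,0]]]' 1
python3 - <<'E'
from h import *
rel(pol(.077,246,.136)); print(wheel_mod("scene",[2,3,4,5]))
c=imaging.camera("scene"); crop(c,200,140,360,260,5,"pics/s13.png")
c=imaging.camera("top"); crop(c,355,100,415,150,12,"pics/t13.png")
E
```

```text
time_s: 11.38
eef_pos: [0.5675, -0.1782, 0.1352]
eef_rot: [-0.0, 0.221, 0.975, -0.002]
wrist_force: [-0.1, -0.4, 0.0]
opening: 0.003
t 11.375 pos [ 0.5675 -0.1782  0.1352] r 0.0764 az 243.98000000000002 xaz 154.46 tilt z [-9.e-04 -3.e-03 -1.e+00] F [-0.08 -0.36  0.05] q [-0.5   0.32  1.64 -0.    1.18 -1.63]
shift units [-0.0135 -0.0028 -0.0041]
(np.float32(387.65906), np.float64(17.0))
```

View pics/t13.png

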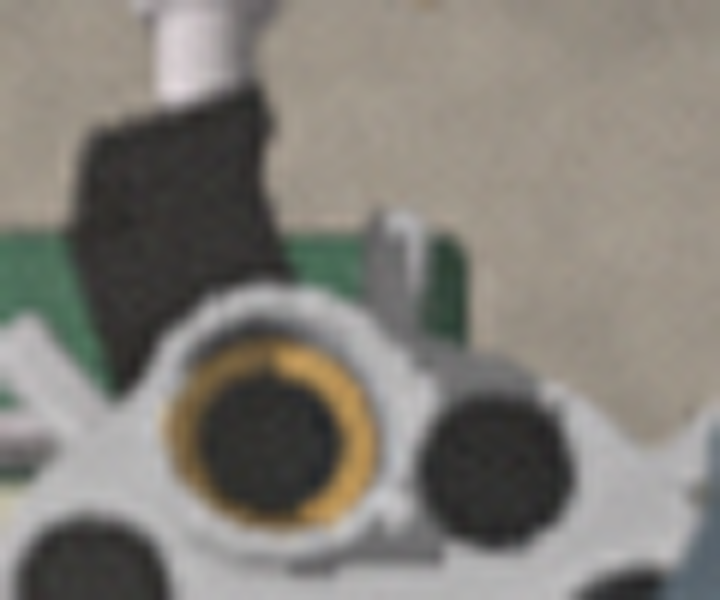

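View pics/s13.png

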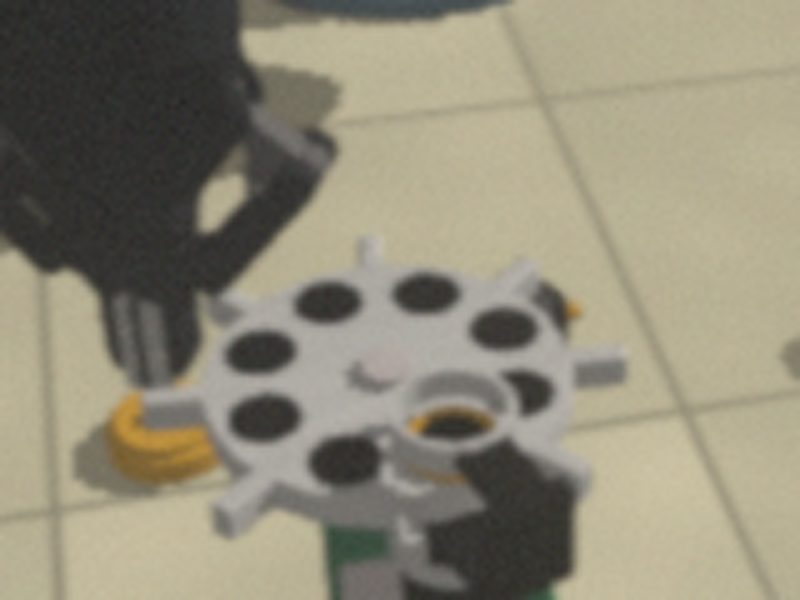

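```bash
python3 -m pendant '[[[0.01,-0.05,0,0,0,0],[0,-0.08,0,0,0,0],[0,-0.1,0,0,0,0],[0,-0.1,-0.05,0,0,0],[0,-0.05,-0.2,0,0,0],[0,0,-0.25,0,0,0],[0,0,-0.1,0,0,0],[0,0,0,0,0,0]]]' 1
python3 - <<'E'
from h import *
rel(); print(wheel_mod("scene",[2,3,4,5]))
c=imaging.camera("top"); crop(c,345,95,435,170,8,"pics/t14.png")
c=imaging.camera("scene"); cv2.imwrite("pics/s14.png",c["pixels"])
w=imaging.camera("wrist"); cv2.imwrite("pics/w14.png",w["pixels"])
E
```

```text
time_s: 12.52
eef_pos: [0.5276, -0.2562, 0.2616]
eef_rot: [0.0, 0.224, 0.975, -0.003]
wrist_force: [0.3, -0.1, -0.8]
opening: 0.001
t 12.525 pos [ 0.5276 -0.2562  0.2616] r 0.164 az 243.42000000000002 xaz 154.15 tilt z [-5.0e-04 -5.1e-03 -1.0e+00] F [ 0.3  -0.14 -0.83] q [-0.65  0.18  1.54 -0.    1.41 -1.77]
(np.float32(358.09668), np.float64(16.5))
```

View pics/t14.png

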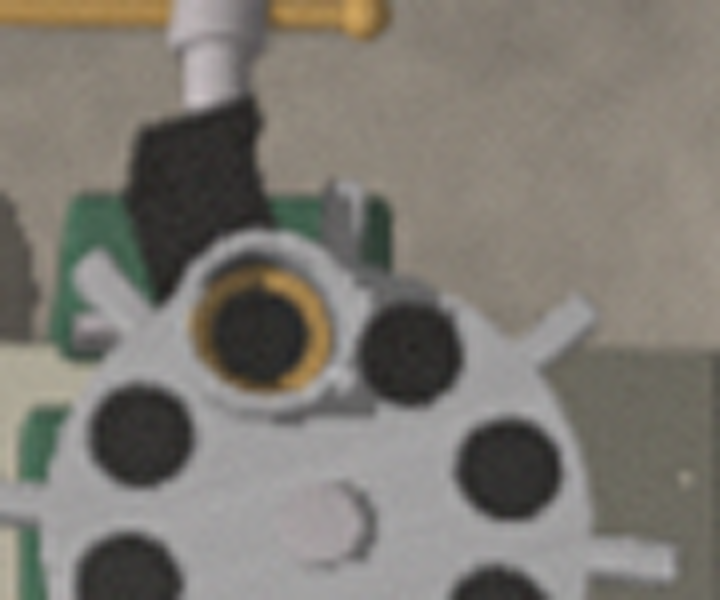

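View pics/s14.png

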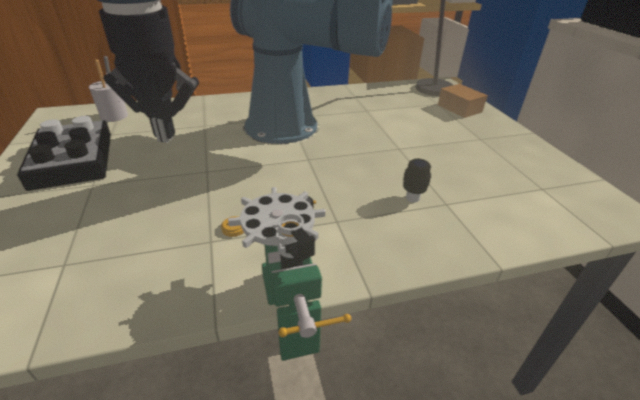

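View pics/w14.png

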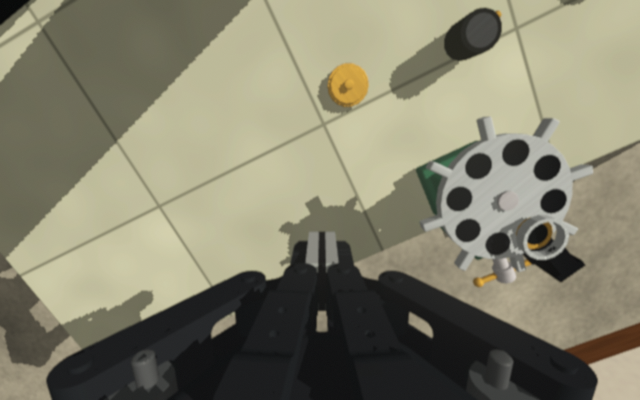

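```bash
python3 - <<'E'
from h import *
print(wheel_mod("top",[1,2,3,4,5,6,7]), wheel_mod("top",[1,3,4,5,6,7],"pics/top0.png"))
c=imaging.camera("top"); a=c["pixels"].astype(int); b=cv2.imread("pics/top0.png").astype(int)
for n,(u,v) in dict(eye=(193,257),cap=(412,255),bar=(339,246)).items():
    print(n,np.abs(a-b)[v-18:v+19,u-20:u+21].mean(), [back(c,u,v,0).round(3)])
cv2.imwrite("pics/t15.png",c["pixels"])
E
```

```text
(np.float32(956.33484), np.float64(18.0)) (np.float32(753.2695), np.float64(18.0))
eye 4.3302570863546475 [array([0.434, 0.248, 0.   ])]
cap 5.595912986156889 [array([ 0.444, -0.181,  0.   ])]
bar 5.377499450670182 [array([ 0.46 , -0.038,  0.   ])]
```

View pics/t15.png

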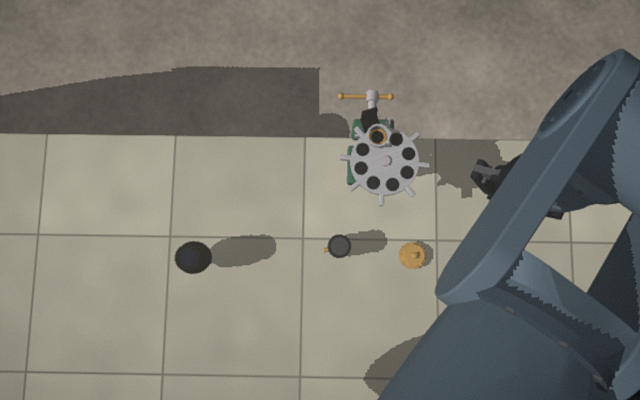

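The filter is in the ring, the wheel's phase matches its starting rest (18.0° in the top view both times), and the bystanders look unmoved.

```bash
python3 -c "
from bench import ctrl
print(ctrl.hand_in())"
```

```text
the job is handed in; nothing more can be done
None
```

The brass-rimmed filter now sits under the eyepiece ring, two clicks anticlockwise from where it started. I pushed the lugs with the closed fingertip, withdrew the hand, and handed the job in at about 12.7 s.

**Last checks**
- **Wheel at rest:** with the hand away, the wheel's position within a click matched its starting rest in both views: 18.0° before and after in the top view, 16.5° before and after in the scene view. The last push also showed it snapping home: the wheel moved 7.5° while the finger moved 3°.
- **Filter in the ring:** the brass rim shows inside the ring in all three views.
- **Bystanders:** the eyepiece, dust cap and barrel look unchanged from the first top picture.
- **Forces:** wrist force readings stayed under about 3 N.

**What disagreed**
- **First click stopped short:** after the first click the wheel stayed about 7–8° short of its rest, even with the finger withdrawn. I finished that travel as part of the second push. Friction may be the cause, but I did not confirm it.
- **Ring direction:** I measured the ring at about 15° in the top view, against 18° for the wheel's rest. The two edges I measured on the ring's post gave 16° and 18°. I put this down to measuring error and went by the match with the starting rest.

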